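# Level a rocking weighing stand

## Task

The small square weighing stand rocks because its one screw foot is turned up too far. Turn the screw's cross-bar clockwise until the stand is level with all four feet on the worktop, let go, and prove it by pressing firmly down on the round rubber boss at the opposite corner. Then swing the clamp lever fully round to lock the screw, and set the largest of the three brass weights in front of the scale upright in the middle of the round steel pan; leave the stand roughly where it is and do not push the two smaller weights or the notebook about.

Things in the scene. Friction and masses are not known exactly. Their poses are not given: they have to be found in the camera images.
- stand: Loose grey square metal stand, about 2.8 kg: plate 180x180x14 mm, top 40 mm above the soles. Origin: middle of the plate at sole level; z up, x towards its back edge (away from the robot at yaw 0), y to its left. Feet at x, y = +-72 mm: screw foot front left (-72, +72), three fixed ones of equal length. At first it leans to the short screw foot and the back right foot hangs in the air.
- cross_bar (a joint): Turn of the cross-bar, rad, growing clockwise seen from above; this drives the screw foot down, 8 mm a full turn. 0: exactly as long as the other feet, all four stand; negative: too short; positive: too long, rocks the other way. Firm within about 0.9 of 0. Starts -7 to -4.3, limits -8.5 and 4. Stays where left (friction 0.08 N m).
- screw_axis (a point): Point on the screw's vertical axis on the plate's top face, at (-72, 72, 40) mm in the stand. A 16 mm threaded stem rises here through a collar (34 mm wide, 12 mm high) to a hub 26 mm wide, its top 99 mm above the worktop.
- bar_end (a point): Centre of one of the two black balls (18 mm) on the ends of the steel cross-bar, a level 12 mm round rod through the screw axis, balls 50 mm either side of it. About 85 mm above the worktop, and stays at that height while it turns (the plate rises instead). Free room round it, so an arm can be pushed round and round, or the bar pinched from above.
- raised_foot (a point): Middle of the sole of the back right foot (30 mm black rubber), which hangs 5 to 9 mm above the worktop at the start and stands on it when the screw foot is right.
- boss_top (a point): Middle of the top of the round black rubber boss (30 mm wide, 12 mm high) on the plate over the back right foot, at (56, -56, 52) mm in the stand. Pressing firmly here: some 5 to 15 N straight down for half a second; the stand must not rock under it.
- test_boss: That same rubber boss; origin in the middle of its underside on the plate.
- lever_pivot (a point): Vertical pivot axis of the clamp lever, near the middle of the front edge, at (-72, -18, 50) mm in the stand.
- clamp_lever (a joint): Turn of the clamp lever, rad; 0 open: the lever points out over the front edge (stand -x); it grows anticlockwise seen from above, to its stop at 1.45, locked: the lever lies along the front edge and points right (stand -y). Starts 0 to 0.25. It stays where it is left (friction 0.04 N m).
- lever_knob (a point): Middle of the upright black knob at the lever's end: 15 mm wide, 28 mm high, 45 mm from the pivot, about 80 mm above the worktop, on a thin steel arm 18 mm below this point.
- pan_top (a point): Middle of the top of the round flat steel pan, 72 mm wide (flat part 60 mm), 8 mm above the plate, 48 mm above the soles, in the middle of the stand. The weight belongs here, within 15 mm of the middle.
- weight_large_mid (a point): Centre, half-way up, of the largest brass weight (200 g): a round body 30 mm wide with a knob on top, 40 mm high, standing on the worktop in a row with two smaller ones in front of the scale.
- weight_medium: The middle brass weight, 24 mm wide, 32 mm high; origin under its middle. Leave alone.
- weight_small: The smallest brass weight, 19 mm wide, 26 mm high; origin under its middle. Leave alone.
- notebook: Dark blue notebook, 210x152x14 mm, lying flat on the side where the stand is not; origin under its middle. Leave alone.

How it is judged:
By the outcome, as a careful person would: the job done as asked, in the order asked, and still so for the second after the job is handed in, with the robot touching nothing.
It also fails if it takes over 72 s, if anything falls off the work surface, if the arm or the gripper's body presses on something with over 40 N, if the wrist force passes 120 N, or if a joint passes its speed limit or range.

## Robot

A 6-joint arm with a two-finger parallel gripper is mounted at the origin on a cart in front of the work surface, level with it; the furniture and walls round the work are solid. World frame = base frame: x ahead of the robot, y to its left, z up, the work surface at z = 0. Lengths are in m, angles in degrees, forces in N, time in s.
With the tool pointing down it reaches from about 0.375 to 0.9 m from the base axis. Payload 3.1 kg.
Tool frame: the origin (TCP) lies at the very end of the fingers, on their centre line; the grasp point (between the pads) lies 19 mm behind it (grasp_offset is the distance from the TCP to the grasp point, in m); z points along the fingers, y is the direction in which the jaws open and shut (so a half turn about z gives the same grasp; the last joint's range is limited). The gripper opens to 87 mm and grips with 3 to 60 N. Pads are 19 mm wide; open, the fingers measure 117 mm over their backs; the gripper's body (75 mm by 190 mm) begins 51 mm behind the grasp point.
Start: joints at [54.288, 30.224, 82.088, -0, 67.689, -10.227], TCP at [0.269, 0.564, 0.223] pointing down, gripper open.
Joint ranges: [-176.69, 176.69], [-43.24, 126.21], [12.49, 139.97], [-82, 262], [0, 151.66], [-163.58, 163.58]. Speed limits (degrees/s): [159.86, 159.86, 180, 180, 180, 180].

## Interface

Orientations are given as a 3x3 rotation matrix whose columns are the frame's x, y, z axes.
In Python, from rig import * gives the robot as it stands. The module is installed in compiled form; this text tells all that it offers.
- The arm moves only by the tool play_rows, never from a script. Its argument "plan" is a list that holds one entry, the list of rows, each a list of 7 numbers: the shift along the world's x, y, z each as a share of 5 cm, from -1 to 1, then the turn, a rotation vector about the world's x, y, z each as a share of pi rad, from -1 to 1, then the gripper's target within -1 to 1 (fully open at 1, half-way at 0, shut at -1). A call has 1 to 12 rows; each row shifts and turns the commanded pose from where the row before left it; what a row does not reach is not made up. A row lasts 1/10 s, in which the tool goes at most 50 mm and 8.59 degrees, less where a joint would pass 70% of its speed; a pose out of reach is approached as far as the arm can. A call with a number of a shift or a turn outside -1 to 1 is refused whole. A call with a gripper value outside its range is refused whole. The fingers move at their own pace and stop on an object; the grip force is fixed at half the most. Time passes only in rows, so rows that do not move let the fingers close. It gives the time, the measured TCP pose, the force and the opening at its end, in the units of the state.
- read_state(): the state, without advancing time (a new reading comes with each control period).
- capture(name): name is "scene" or "top" or "wrist"; returns the picture (384x512x3 uint8, red, green, blue); there is no depth.
- camera_params(name): a dict with "intrinsics" (3x3 intrinsics, pixels), "R" (3x3) and "t" (3): a world point X has camera coordinates R X + t; the wrist camera has in their place "mount" (4x4, takes a point from camera to tool coordinates, whose origin is the TCP and whose axes are the flange's). Camera axes: x right, y down, z forward; pixel columns grow to the right and rows downward; lengths in m; the calibration is good to about 2 mm. A picture is of the moment at which its call begins: read the wrist's pose just before it. camera_params takes no time and is no camera call.
- hand_in(): hands the job in, once; it reports no verdict.
The state is a dict: "time_s": time; "joint_positions": joint angles; "qvel": joint speeds; "tau": joint torques, N m; "position": TCP position; "tcp_rot": TCP orientation; "force": force on the tool from outside, world axes, zero at the start; "moment": the same for the moment, N m; "opening": opening from 0.0 (shut) to 1.0 (fully open).
Only numpy, scipy, OpenCV 4.12 (cv2) and the standard library are available. Lean on these libraries where they do the work, as an engineer would, in place of code of your own. Each camera call takes 0.05 s, during which the arm holds its last target. There are 200 camera calls.

## Working session

There is one attempt and no reset: what is moved stays moved. The work goes in short steps, Python scripts to look and compute and a tool call to move; the robot and the scene stay as the last step left them, time stands still between calls to the robot, and variables do not carry over. Pictures are saved under pics/ and viewed, about 8 in all and at most 12, crops included, and the job is handed in when it is done.

Besides the shell and the picture viewer there is one more tool, called as name(argument=value, ...), one argument or row to a line, values as JSON. play_rows: Moves the arm, as the interface text tells. Its arguments: {"type":"object","properties":{"plan":{"type":"array"}},"required":["plan"]}

```bash
mkdir -p pics; python3 - <<'E'
from rig import *
import cv2,numpy as np
s=read_state();print(s)
for n in("scene","top"):
    im=capture(n);cv2.imwrite(f"pics/{n}0.png",im[:,:,::-1])
    p=camera_params(n);print(n,p)
print(camera_params("wrist"))
a=cv2.imread("pics/scene0.png");b=cv2.imread("pics/top0.png")
cv2.imwrite("pics/top0b.png",cv2.resize(b,(800,600),interpolation=cv2.INTER_CUBIC))
E
```

```text
{'time_s': 0.0, 'joint_positions': array([ 5.42875692e+01,  3.02754305e+01,  8.21575669e+01, -1.92002820e-03,
        6.76910070e+01, -1.02260627e+01]), 'qvel': array([-0.0411424 , -0.14147751,  0.02169267, -0.01699124, -0.00252051,
       -0.08834318]), 'tau': array([-1.08033979e-03, -4.40043175e+01, -1.76589578e+01,  6.33393601e-02,
        5.81344077e-02, -1.65278061e-04]), 'position': array([0.26845876, 0.56357319, 0.22160302]), 'tcp_rot': array([[-9.02692956e-01,  4.30283505e-01, -1.23815727e-03],
       [ 4.30285141e-01,  9.02691279e-01, -1.77540176e-03],
       [ 3.53747676e-04, -2.13540333e-03, -9.99997657e-01]]), 'force': array([-0.71671447,  0.75947446, -0.30354727]), 'moment': array([-0.03661441,  0.05199753, -0.03412267]), 'opening': 1.0007798974253834}
scene {'intrinsics': array([[389.06945469,   0.        , 257.82818706],
       [  0.        , 389.06945469, 192.51138351],
       [  0.        ,   0.        ,   1.        ]]), 'R': array([[ 0.75946477, -0.65021779, -0.02073872],
       [-0.4048575 , -0.44744622, -0.79742228],
       [ 0.50921869,  0.61401035, -0.60306519]]
[... 254 characters left out ...]
, -0.99983502, -0.00623832],
       [-0.99184939,  0.01771024, -0.12617897],
       [ 0.12626864,  0.00403496, -0.99198788]]), 't': array([-0.04403721,  0.46870512,  1.12863676])}
{'intrinsics': array([[330.44408152,   0.        , 259.94019773],
       [  0.        , 330.44408152, 190.48586367],
       [  0.        ,   0.        ,   1.        ]]), 'mount': array([[ 9.65827813e-04, -9.59663096e-01, -2.81150866e-01,
         7.74147784e-02],
       [ 9.99998696e-01,  5.63019500e-04,  1.51348464e-03,
         1.61649945e-04],
       [-1.29414194e-03, -2.81151961e-01,  9.59662389e-01,
        -1.61560110e-01],
       [ 0.00000000e+00,  0.00000000e+00,  0.00000000e+00,
         1.00000000e+00]])}
```

View pics/top0b.png

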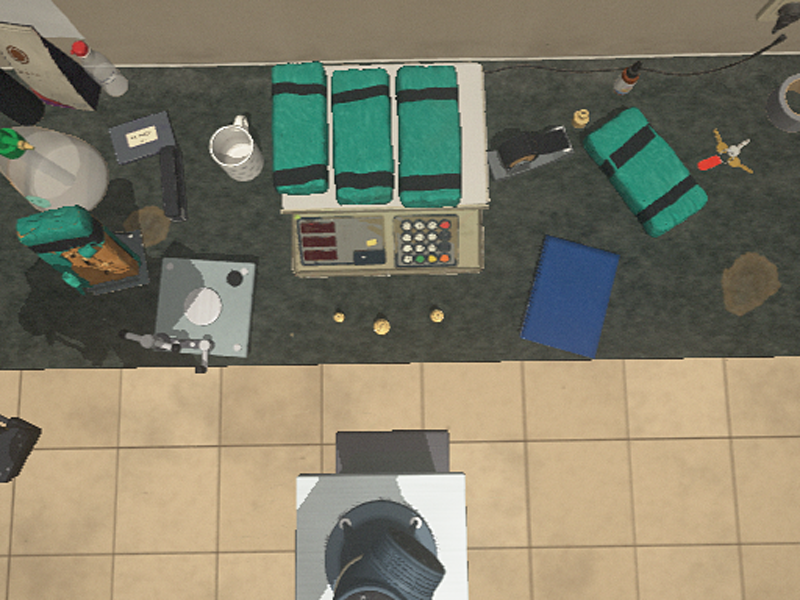

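View pics/scene0.png

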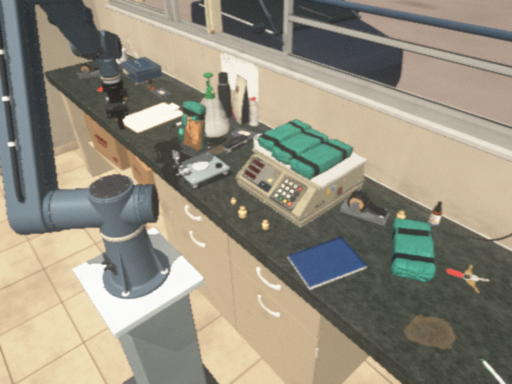

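```bash
cat > h.py <<'E'
from rig import *
import numpy as np,cv2
def cam(n,s=None):
    p=camera_params(n)
    if n!="wrist": return p["intrinsics"],np.array(p["R"]),np.array(p["t"])
    s=s or read_state();M=np.array(p["mount"]);R=np.array(s["tcp_rot"])
    Rw=R@M[:3,:3];tw=R@M[:3,3]+s["position"]
    return p["intrinsics"],Rw.T,-Rw.T@tw
def unp(c,uv,z):
    K,R,t=c;d=R.T@np.linalg.solve(K,[uv[0],uv[1],1]);o=-R.T@t
    return o+d*(z-o[2])/d[2]
def proj(c,X):
    K,R,t=c;q=(R@np.atleast_2d(X).T).T+t;q=(K@q.T).T;return q[:,:2]/q[:,2:]
E
python3 - <<'E'
from h import *
np.set_printoptions(precision=4,suppress=True)
c=cam("top");k=512/800
for n,uv,z in[("pan",(203,306),.045),("boss",(235,278),.057),("cFL",(155,355),.03),("cFR",(248,357),.04),("cBR",(256,261),.045),("cBL",(163,257),.04),("w1",(339,317),.013),("w2",(382,327),.02),("w3",(437,316),.016),("hub",(164,340),.099),("nb",(570,297),.014)]:
    print(n,unp(c,np.array(uv)*k,z))
b=cv2.imread("pics/top0.png")
A=cv2.resize(b[160:240,75:175],(800,600*80//75),interpolation=cv2.INTER_CUBIC)[:600]
cv2.imwrite("pics/crop1.png",A)
E
```

```text
pan [0.4687 0.3276 0.045 ]
boss [0.5188 0.2648 0.057 ]
cFL [0.379  0.4211 0.03  ]
cFR [0.3718 0.2427 0.04  ]
cBR [0.5529 0.229  0.045 ]
cBL [0.565  0.4081 0.04  ]
w1 [0.4468 0.0754 0.013 ]
w2 [ 0.4254 -0.0075  0.02  ]
w3 [ 0.4451 -0.1131  0.016 ]
hub [0.4019 0.3772 0.099 ]
nb [ 0.4775 -0.3704  0.014 ]
```

play_rows(
  plan=[
    [[0.6, -0.7, 0.4, 0, 0, 0, 1], [0.6, -0.7, 0.4, 0, 0, 0, 1], [0.6, -0.7, 0.4, 0, 0, 0, 1], [0.6, -0.7, 0.2, 0, 0, 0, 1], [0.6, -0.6, 0.2, 0, 0, 0, 0.0], [0, 0, 0, 0, 0, 0, 0.0], [0, 0, 0, 0, 0, 0, 0.0]],
  ],
)

```text
time_s: 0.8
position: [0.4189, 0.3939, 0.3021]
tcp_rot: [[-0.902, 0.433, -0.001], [0.433, 0.902, 0.0], [0.001, -0.0, -1.0]]
force: [-0.2, -0.6, -0.4]
opening: 0.811
```

```bash
python3 - <<'E'
from h import *
np.set_printoptions(precision=4,suppress=True)
s=read_state();print(s["time_s"],s["position"],s["tcp_rot"],s["joint_positions"],s["opening"])
c=cam("wrist",s);im=capture("wrist");cv2.imwrite("pics/w1.png",im[:,:,::-1]);np.savez("w1.npz",K=c[0],R=c[1],t=c[2])
cv2.imwrite("pics/w1b.png",cv2.resize(im[:,:,::-1],(800,600),interpolation=cv2.INTER_CUBIC))
print(unp(cam("scene"),(192,148),0))
E
```

```text
0.8 [0.4189 0.3939 0.3021] [[-0.9016  0.4327 -0.0008]
 [ 0.4327  0.9016  0.0002]
 [ 0.0008 -0.0002 -1.    ]] [ 32.0922  21.6126  83.6762   0.0354  74.7455 -32.2812] 0.8114574942334688
[0.5585 0.5367 0.    ]
```

View pics/w1b.png

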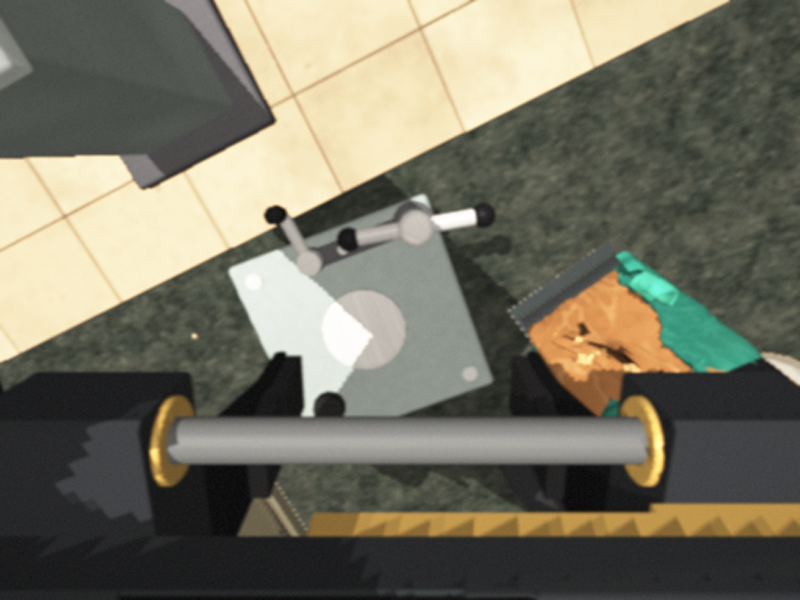

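```bash
python3 - <<'E'
from h import *
np.set_printoptions(precision=4,suppress=True)
d=np.load("w1.npz");c=(d["K"],d["R"],d["t"]);k=.64
P={}
for n,uv,z in[("hub",(417,224),.099),("b1",(348,239),.085),("b2",(485,215),.085),("piv",(309,262),.055),("knob",(276,215),.088),("pan",(364,330),.048),("boss",(329,403),.057),("rBL",(470,374),.04),("rFR",(253,282),.04),("cFL",(426,196),.033),("cBL",(492,381),.04),("cFR",(229,268),.04),("boxcorner",(612,246),.0),("boxcorner h.1",(612,246),.1),("w1",(193,336),0)]:
    P[n]=unp(c,np.array(uv)*k,z);print(n,P[n])
a=P["b2"]-P["b1"];print("bar angle",np.degrees(np.arctan2(a[1],a[0])),np.linalg.norm(a),(P["b1"]+P["b2"])/2)
for A,B in(("cFL","cBL"),("cFR","cFL"),("rFR","rBL"),("pan","boss")):
    v=P[B]-P[A];print(A,B,np.degrees(np.arctan2(v[1],v[0])),np.linalg.norm(v))
v=P["knob"]-P["piv"];print("lever",np.degrees(np.arctan2(v[1],v[0])),np.hypot(*v[:2]))
E
```

```text
hub [0.4    0.4122 0.099 ]
b1 [0.3899 0.3609 0.085 ]
b2 [0.4174 0.4592 0.085 ]
piv [0.3962 0.3185 0.055 ]
knob [0.3515 0.3225 0.088 ]
pan [0.4694 0.3306 0.048 ]
boss [0.5139 0.2746 0.057 ]
rBL [0.5499 0.3953 0.04  ]
rFR [0.3926 0.2635 0.04  ]
cFL [0.3915 0.4259 0.033 ]
cBL [0.5647 0.4103 0.04  ]
cFR [0.3734 0.2514 0.04  ]
boxcorner [0.5084 0.5595 0.    ]
boxcorner h.1 [0.4741 0.531  0.1   ]
w1 [0.4181 0.1693 0.    ]
bar angle 74.37289421580903 0.10210014546369169 [0.4037 0.41   0.085 ]
cFL cBL -5.141252227693762 0.17400427669667587
cFR cFL 84.06204062750366 0.17555011580183866
rFR rBL 39.963809478678826 0.20519320694631027
pan boss -51.53614823677222 0.07209757520869128
lever 174.98943254050258 0.04482394149726647
```

play_rows(
  plan=[
    [[-0.06, 0.06, -0.5, 0, 0, 0.047, 0.05], [-0.06, 0.06, -0.5, 0, 0, 0.047, 0.05], [-0.06, 0.06, -0.5, 0, 0, 0.047, 0.05], [-0.06, 0.06, -0.5, 0, 0, 0.047, 0.05], [-0.06, 0.06, -0.4, 0, 0, 0.047, 0.05], [-0.02, 0.02, -0.4, 0, 0, 0.047, 0.05], [0, 0, 0, 0, 0, 0, 0.05]],
  ],
)

```text
time_s: 1.55
position: [0.3986, 0.4105, 0.1589]
tcp_rot: [[-0.903, -0.429, -0.007], [-0.429, 0.903, -0.004], [0.008, -0.001, -1.0]]
force: [0.0, -0.9, 0.8]
opening: 0.525
```

```bash
python3 - <<'E'
from h import *
s=read_state();print(s["time_s"],s["position"],s["joint_positions"],s["opening"],np.degrees(np.arctan2(s["tcp_rot"][1][1],s["tcp_rot"][0][1])))
c=cam("wrist",s);im=capture("wrist")[:,:,::-1].copy()
for X in([.403,.41,.099],[.403,.41,.04]):
    u=proj(c,X)[0];cv2.circle(im,(int(u[0]),int(u[1])),3,(0,0,255),1);print(u)
cv2.imwrite("pics/w2.png",im)
E
```

```text
1.55 [0.39859149 0.41046761 0.1589111 ] [ 3.46436352e+01  3.10181978e+01  9.30095694e+01  2.37954826e-02
  5.64447581e+01 -8.07907627e+01] 0.5246026336805889 115.4213935364647
[256.10592577 212.52968201]
[256.7970988  189.92261459]
```

View pics/w2.png

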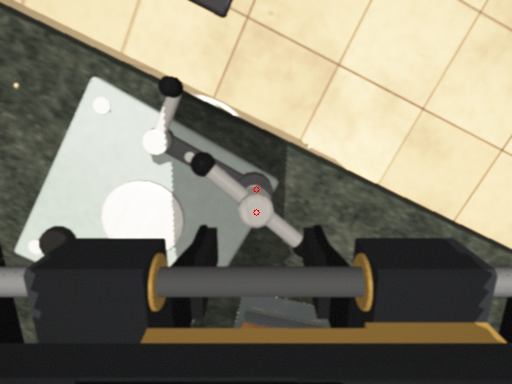

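play_rows(
  plan=[
    [[0.04, 0, -0.6, 0, 0, 0, 0.05], [0.04, 0, -0.6, 0, 0, 0, 0.05], [0, 0, -0.58, 0, 0, 0, 0.05], [0, 0, 0, 0, 0, -0.02, 0.05], [0, 0, 0, 0, 0, -0.04, 0.05], [0, 0, 0, 0, 0, -0.047, 0.05], [0, 0, 0, 0, 0, -0.047, 0.05], [0, 0, 0, 0, 0, -0.047, 0.05], [0, 0, 0, 0, 0, -0.047, 0.05], [0, 0, 0, 0, 0, -0.047, 0.05], [0, 0, 0, 0, 0, -0.047, 0.05], [0, 0, 0, 0, 0, -0.047, 0.05]],
  ],
)

```text
time_s: 2.8
position: [0.4068, 0.4102, 0.0739]
tcp_rot: [[-0.705, 0.709, 0.001], [0.709, 0.705, -0.002], [-0.002, -0.0, -1.0]]
force: [1.7, -4.7, -3.3]
opening: 0.527
```

play_rows(
  plan=[
    [[-0.06, 0, -0.06, 0, 0, -0.047, 0.05], [0, 0, 0, 0, 0, -0.047, 0.05], [0, 0, 0, 0, 0, -0.047, 0.05], [0, 0, 0, 0, 0, -0.047, 0.05], [0, 0, 0, 0, 0, -0.047, 0.05], [0, 0, 0, 0, 0, -0.047, 0.05], [0, 0, 0, 0, 0, -0.047, 0.05], [0, 0, 0, 0, 0, -0.047, 0.05], [0, 0, 0, 0, 0, -0.047, 0.05], [0, 0, 0, 0, 0, -0.047, 0.05], [0, 0, 0, 0, 0, -0.047, 0.05]],
  ],
)

```text
time_s: 3.9
position: [0.4041, 0.411, 0.0713]
tcp_rot: [[0.746, 0.666, 0.002], [0.666, -0.746, -0.0], [0.001, 0.002, -1.0]]
force: [1.5, -2.4, -1.3]
opening: 0.529
```

play_rows(
  plan=[
    [[0, 0, 0, 0, 0, -0.047, 0.05], [0, 0, 0, 0, 0, -0.047, 0.05], [0, 0, 0, 0, 0, -0.047, 0.05], [0, 0, 0, 0, 0, -0.047, 0.05], [0, 0, 0, 0, 0, -0.047, 0.05], [0, 0, 0, 0, 0, -0.047, 0.05], [0, 0, 0, 0, 0, -0.047, 0.05], [0, 0, 0, 0, 0, -0.04, 0.05], [0, 0, 0, 0, 0, 0, 0.05]],
  ],
)

```text
time_s: 4.8
position: [0.4047, 0.4111, 0.0713]
tcp_rot: [[0.912, -0.411, 0.003], [-0.411, -0.912, 0.0], [0.002, -0.002, -1.0]]
force: [2.1, -1.6, -0.6]
opening: 0.524
```

```bash
python3 - <<'E'
from h import *
s=read_state();print(s["time_s"],s["position"],s["joint_positions"],s["force"],s["moment"],np.degrees(np.arctan2(s["tcp_rot"][1][1],s["tcp_rot"][0][1])))
E
```

```text
4.8 [0.4046911  0.41113496 0.07132823] [ 3.43982851e+01  3.86492871e+01  9.60528674e+01 -1.02439287e-01
  4.51469556e+01  1.48750385e+02] [ 2.07583976 -1.6406573  -0.5704572 ] [-0.41622845 -0.21454441  0.10465778] -114.2798340540478
```

play_rows(
  plan=[
    [[0, 0, 0.2, 0, 0, 0.01, 0.05], [0, 0, 0.8, 0, 0, 0.0, 0.05], [-0.02, 0, 0.4, 0, 0, 0.047, 0.05], [0, 0, 0, 0, 0, 0.047, 0.05], [0, 0, 0, 0, 0, 0.047, 0.05], [0, 0, 0, 0, 0, 0.047, 0.05], [0, 0, 0, 0, 0, 0.047, 0.05], [0, 0, 0, 0, 0, 0.047, 0.05], [0, 0, 0, 0, 0, 0.047, 0.05], [0, 0, 0, 0, 0, 0.047, 0.05], [0, 0, 0, 0, 0, 0.047, 0.05], [0, 0, 0, 0, 0, 0.047, 0.05]],
  ],
)

```text
time_s: 6.0
position: [0.402, 0.4117, 0.1412]
tcp_rot: [[0.46, 0.888, 0.0], [0.888, -0.46, 0.001], [0.001, -0.0, -1.0]]
force: [0.2, 0.1, 0.2]
opening: 0.524
```

play_rows(
  plan=[
    [[0, 0, 0.5, 0, 0, 0.047, 0.05], [0, 0, 0, 0, 0, 0.047, 0.05], [0, 0, 0, 0, 0, 0.047, 0.05], [0, 0, 0, 0, 0, 0.047, 0.05], [0, 0, 0, 0, 0, 0.047, 0.05], [0, 0, 0, 0, 0, 0.047, 0.05], [0, 0, 0, 0, 0, 0.047, 0.05], [0, 0, 0, 0, 0, 0.047, 0.05], [0, 0, 0, 0, 0, 0.047, 0.05], [0, 0, 0, 0, 0, 0.047, 0.05], [0, 0, 0, 0, 0, 0.047, 0.05], [0, 0, 0, 0, 0, 0.047, 0.05]],
  ],
)

```text
time_s: 7.2
position: [0.4019, 0.4116, 0.1662]
tcp_rot: [[-0.962, 0.273, 0.0], [0.273, 0.962, 0.001], [0.0, 0.001, -1.0]]
force: [0.2, 0.1, 0.6]
opening: 0.523
```

```bash
python3 - <<'E'
from h import *
s=read_state();print(s["time_s"],s["position"],s["joint_positions"],s["opening"],np.degrees(np.arctan2(s["tcp_rot"][1][1],s["tcp_rot"][0][1])))
c=cam("wrist",s);im=capture("wrist")[:,:,::-1].copy();np.savez("w3.npz",K=c[0],R=c[1],t=c[2])
for X in([.403,.41,.099],[.403,.41,.04]):
    u=proj(c,X)[0];cv2.circle(im,(int(u[0]),int(u[1])),3,(0,0,255),1);print(u)
cv2.imwrite("pics/w3.png",im)
E
```

```text
7.2 [0.40193971 0.4116265  0.16621127] [ 3.45258633e+01  3.04655829e+01  9.26026019e+01  7.08320025e-02
  5.68712519e+01 -3.96441962e+01] 0.5229711769658687 74.1313743057924
[257.30820441 205.94294066]
[257.6144063  184.62920735]
```

View pics/w3.png

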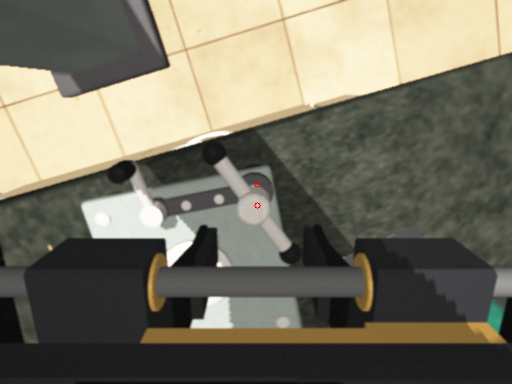

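```bash
python3 - <<'E'
from h import *
d=np.load("w3.npz");c=(d["K"],d["R"],d["t"])
a=unp(c,(213,153),.085);b=unp(c,(290,254),.085);v=b-a
print(a,b,np.linalg.norm(v),np.degrees(np.arctan2(v[1],v[0])),unp(c,(122,172),.088),unp(c,(152,215),.058))
E
```

```text
[0.35880837 0.38842542 0.085     ] [0.45449882 0.42281338 0.085     ] 0.10168183185436735 19.76674417457267 [0.35351388 0.31952634 0.088     ] [0.39950517 0.31565154 0.058     ]
```

play_rows(
  plan=[
    [[0.4, -0.47, 0, 0, 0, -0.042, -1], [0.4, -0.47, 0, 0, 0, -0.042, -1], [0.4, -0.47, -0.2, 0, 0, -0.042, -1], [0.4, -0.48, -0.2, 0, 0, -0.042, -1], [0.4, -0.48, -0.3, 0, 0, 0, -1], [0.34, -0.47, -0.5, 0, 0, 0, -1], [0, 0, -0.5, 0, 0, 0, -1], [0, 0, -0.3, 0, 0, 0, -1], [0, 0, 0, 0, 0, 0, -1]],
  ],
)

```text
time_s: 8.15
position: [0.518, 0.2685, 0.0636]
tcp_rot: [[-0.686, 0.727, -0.004], [0.727, 0.686, -0.001], [0.002, -0.004, -1.0]]
force: [-0.1, 0.4, 0.1]
opening: 0.004
```

```bash
python3 - <<'E'
from h import *
s=read_state();print(s["time_s"],s["position"],s["force"],s["opening"],np.degrees(np.arctan2(s["tcp_rot"][1][1],s["tcp_rot"][0][1])))
c=cam("wrist",s);im=capture("wrist")[:,:,::-1].copy();np.savez("w4.npz",K=c[0],R=c[1],t=c[2])
for X in([.519,.270,.055],list(s["position"])):
    u=proj(c,X)[0];cv2.circle(im,(int(u[0]),int(u[1])),3,(0,0,255),1);print(u)
cv2.imwrite("pics/w4.png",im)
E
```

```text
8.15 [0.51796008 0.26851577 0.06364856] [-0.08062525  0.37500359  0.08145814] 0.004137151358794149 43.33967969221875
[262.44961826 237.3564738 ]
[259.20263041 244.6809103 ]
```

View pics/w4.png

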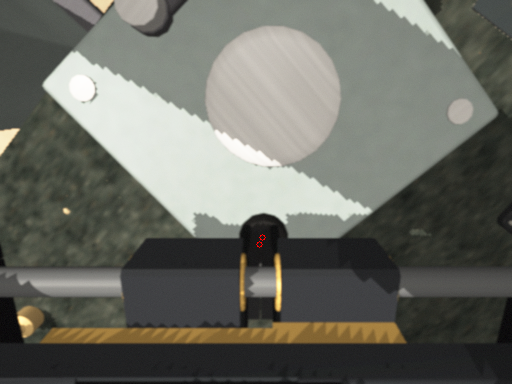

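play_rows(
  plan=[
    [[0, 0, -0.08, 0, 0, 0, -1], [0, 0, 0, 0, 0, 0, -1]],
  ],
)

```text
time_s: 8.4
position: [0.5198, 0.2693, 0.0621]
tcp_rot: [[-0.688, 0.726, 0.001], [0.726, 0.688, 0.001], [-0.001, 0.001, -1.0]]
force: [-0.2, -0.5, 0.1]
opening: 0.004
```

play_rows(
  plan=[
    [[0, 0, -0.04, 0, 0, 0, -1], [0, 0, 0, 0, 0, 0, -1]],
  ],
)

```text
time_s: 8.6
position: [0.5195, 0.269, 0.0597]
tcp_rot: [[-0.688, 0.726, 0.001], [0.726, 0.688, 0.0], [-0.0, 0.001, -1.0]]
force: [0.1, -0.7, 0.9]
opening: 0.004
```

play_rows(
  plan=[
    [[0, 0, -0.04, 0, 0, 0, -1], [0, 0, 0, 0, 0, 0, -1]],
  ],
)

```text
time_s: 8.8
position: [0.5193, 0.2687, 0.0572]
tcp_rot: [[-0.688, 0.726, -0.0], [0.726, 0.688, -0.0], [0.0, -0.0, -1.0]]
force: [-0.2, 0.6, -0.5]
opening: 0.005
```

play_rows(
  plan=[
    [[0, 0, -0.03, 0, 0, 0, -1], [0, 0, 0, 0, 0, 0, -1]],
  ],
)

```text
time_s: 9.0
position: [0.5193, 0.2686, 0.0556]
tcp_rot: [[-0.688, 0.726, -0.0], [0.726, 0.688, -0.0], [0.0, -0.0, -1.0]]
force: [-0.2, -0.0, -0.4]
opening: 0.002
```

play_rows(
  plan=[
    [[0, 0, -0.02, 0, 0, 0, -1], [0, 0, 0, 0, 0, 0, -1]],
  ],
)

```text
time_s: 9.2
position: [0.5194, 0.2686, 0.0546]
tcp_rot: [[-0.688, 0.726, -0.0], [0.726, 0.688, -0.0], [0.0, -0.0, -1.0]]
force: [-0.6, -0.4, -0.5]
opening: 0.004
```

play_rows(
  plan=[
    [[0, 0, -0.02, 0, 0, 0, -1], [0, 0, 0, 0, 0, 0, -1]],
  ],
)

```text
time_s: 9.4
position: [0.5194, 0.2687, 0.0536]
tcp_rot: [[-0.688, 0.726, -0.0], [0.726, 0.688, -0.0], [0.0, -0.0, -1.0]]
force: [0.1, -0.2, 0.2]
opening: 0.005
```

play_rows(
  plan=[
    [[0, 0, -0.02, 0, 0, 0, -1], [0, 0, 0, 0, 0, 0, -1]],
  ],
)

```text
time_s: 9.6
position: [0.5195, 0.2687, 0.0528]
tcp_rot: [[-0.688, 0.726, 0.0], [0.726, 0.688, 0.0], [-0.0, 0.0, -1.0]]
force: [0.1, -0.4, 1.1]
opening: 0.006
```

play_rows(
  plan=[
    [[0, 0, -0.02, 0, 0, 0, -1], [0, 0, 0, 0, 0, 0, -1]],
  ],
)

```text
time_s: 9.8
position: [0.5197, 0.2686, 0.0525]
tcp_rot: [[-0.688, 0.726, 0.001], [0.726, 0.688, -0.0], [-0.001, 0.0, -1.0]]
force: [-0.7, -0.7, 5.4]
opening: 0.008
```

play_rows(
  plan=[
    [[0, 0, -0.02, 0, 0, 0, -1], [0, 0, 0, 0, 0, 0, -1]],
  ],
)

```text
time_s: 10.0
position: [0.5197, 0.2686, 0.0524]
tcp_rot: [[-0.688, 0.726, 0.001], [0.726, 0.688, -0.0], [-0.001, 0.001, -1.0]]
force: [-2.0, -1.5, 11.1]
opening: 0.005
```

play_rows(
  plan=[
    [[0, 0, -0.02, 0, 0, 0, -1], [0, 0, 0, 0, 0, 0, -1]],
  ],
)

```text
time_s: 10.2
position: [0.5197, 0.2686, 0.0523]
tcp_rot: [[-0.688, 0.726, 0.001], [0.726, 0.688, -0.0], [-0.001, 0.001, -1.0]]
force: [-3.9, -1.9, 17.5]
opening: 0.005
```

play_rows(
  plan=[
    [[0, 0, 0.065, 0, 0, 0, -1], [0, 0, 0, 0, 0, 0, -1], [0, 0, 0, 0, 0, 0, -1]],
  ],
)

```text
time_s: 10.5
position: [0.5194, 0.2687, 0.0528]
tcp_rot: [[-0.688, 0.726, 0.0], [0.726, 0.688, 0.0], [-0.0, 0.0, -1.0]]
force: [-0.2, -0.1, 2.4]
opening: 0.004
```

play_rows(
  plan=[
    [[0, 0, -0.005, 0, 0, 0, -1], [0, 0, 0, 0, 0, 0, -1]],
  ],
)

```text
time_s: 10.7
position: [0.5195, 0.2687, 0.0526]
tcp_rot: [[-0.688, 0.726, -0.0], [0.726, 0.688, -0.0], [-0.0, -0.0, -1.0]]
force: [0.9, -1.1, 3.2]
opening: 0.005
```

play_rows(
  plan=[
    [[0, 0, -0.005, 0, 0, 0, -1], [0, 0, 0, 0, 0, 0, -1]],
  ],
)

```text
time_s: 10.9
position: [0.5195, 0.2686, 0.0526]
tcp_rot: [[-0.688, 0.726, 0.0], [0.726, 0.688, -0.0], [-0.0, 0.0, -1.0]]
force: [-0.2, 0.3, 3.3]
opening: 0.006
```

play_rows(
  plan=[
    [[0, 0, -0.005, 0, 0, 0, -1], [0, 0, 0, 0, 0, 0, -1]],
  ],
)

```text
time_s: 11.1
position: [0.5196, 0.2686, 0.0525]
tcp_rot: [[-0.688, 0.726, 0.0], [0.726, 0.688, -0.0], [-0.0, 0.0, -1.0]]
force: [-0.2, -1.7, 4.8]
opening: 0.009
```

play_rows(
  plan=[
    [[0, 0, -0.005, 0, 0, 0, -1], [0, 0, 0, 0, 0, 0, -1]],
  ],
)

```text
time_s: 11.3
position: [0.5196, 0.2686, 0.0524]
tcp_rot: [[-0.688, 0.726, 0.0], [0.726, 0.688, -0.0], [-0.0, 0.0, -1.0]]
force: [-0.1, -0.8, 5.9]
opening: 0.004
```

play_rows(
  plan=[
    [[0, 0, -0.005, 0, 0, 0, -1], [0, 0, 0, 0, 0, 0, -1]],
  ],
)

```text
time_s: 11.5
position: [0.5196, 0.2686, 0.0524]
tcp_rot: [[-0.688, 0.726, 0.0], [0.726, 0.688, -0.0], [-0.0, 0.0, -1.0]]
force: [-0.3, -1.1, 7.8]
opening: 0.007
```

play_rows(
  plan=[
    [[0, 0, -0.005, 0, 0, 0, -1], [0, 0, 0, 0, 0, 0, -1]],
  ],
)

```text
time_s: 11.7
position: [0.5196, 0.2686, 0.0524]
tcp_rot: [[-0.688, 0.726, 0.0], [0.726, 0.688, -0.0], [-0.0, 0.0, -1.0]]
force: [-1.3, -2.0, 9.1]
opening: 0.006
```

play_rows(
  plan=[
    [[0, 0, -0.005, 0, 0, 0, -1], [0, 0, 0, 0, 0, 0, -1]],
  ],
)

```text
time_s: 11.9
position: [0.5196, 0.2686, 0.0524]
tcp_rot: [[-0.688, 0.726, 0.001], [0.726, 0.688, -0.0], [-0.001, 0.0, -1.0]]
force: [-2.0, -2.5, 10.5]
opening: 0.005
```

play_rows(
  plan=[
    [[0, 0, 0.035, 0, 0, 0, -1], [0, 0, 0, 0, 0, 0, -1]],
  ],
)

```text
time_s: 12.1
position: [0.5193, 0.2688, 0.0528]
tcp_rot: [[-0.688, 0.726, -0.0], [0.726, 0.688, 0.0], [0.0, 0.0, -1.0]]
force: [-0.0, 0.6, 1.3]
opening: 0.006
```

play_rows(
  plan=[
    [[0, 0, 0.005, 0, 0, 0, -1], [0, 0, 0, 0, 0, 0, -1]],
  ],
)

```text
time_s: 12.3
position: [0.5193, 0.2688, 0.0528]
tcp_rot: [[-0.688, 0.726, -0.001], [0.726, 0.688, 0.0], [0.0, -0.0, -1.0]]
force: [-0.2, 0.7, 0.2]
opening: 0.006
```

play_rows(
  plan=[
    [[0, 0, 0.005, 0, 0, 0, -1], [0, 0, 0, 0, 0, 0, -1]],
  ],
)

```text
time_s: 12.5
position: [0.5192, 0.2687, 0.0532]
tcp_rot: [[-0.688, 0.726, -0.001], [0.726, 0.688, -0.0], [0.0, -0.001, -1.0]]
force: [-1.2, 0.2, -0.3]
opening: 0.008
```

play_rows(
  plan=[
    [[0, 0, 0.005, 0, 0, 0, -1], [0, 0, 0, 0, 0, 0, -1]],
  ],
)

```text
time_s: 12.7
position: [0.5194, 0.2687, 0.0537]
tcp_rot: [[-0.688, 0.726, -0.0], [0.726, 0.688, -0.0], [0.0, -0.0, -1.0]]
force: [-0.8, 0.2, -0.3]
opening: 0.008
```

play_rows(
  plan=[
    [[0, 0, 0.01, 0, 0, 0, -1], [0, 0, 0, 0, 0, 0, -1]],
  ],
)

```text
time_s: 12.9
position: [0.5195, 0.2687, 0.0543]
tcp_rot: [[-0.688, 0.726, 0.0], [0.726, 0.688, 0.0], [-0.0, 0.0, -1.0]]
force: [0.4, -0.2, -0.1]
opening: 0.007
```

play_rows(
  plan=[
    [[0, 0, 0.8, 0, 0, 0.0, 0.05], [0, 0, 0.8, 0, 0, 0.0, 0.05], [-0.4, 0.47, 0, 0, 0, 0.041, 0.05], [-0.4, 0.47, 0, 0, 0, 0.041, 0.05], [-0.4, 0.47, 0, 0, 0, 0.041, 0.05], [-0.4, 0.47, 0, 0, 0, 0.041, 0.05], [-0.4, 0.47, 0, 0, 0, 0.041, 0.05], [-0.32, 0.48, 0, 0, 0, 0, 0.05], [0, 0, 0, 0, 0, 0, 0.05], [0, 0, 0, 0, 0, 0, 0.05]],
  ],
)

```text
time_s: 13.9
position: [0.4032, 0.4104, 0.1343]
tcp_rot: [[-0.986, 0.166, 0.0], [0.166, 0.986, -0.0], [-0.0, -0.0, -1.0]]
force: [-0.7, 0.9, -0.2]
opening: 0.525
```

```bash
python3 - <<'E'
from h import *
s=read_state();print(s["time_s"],s["position"],s["opening"],np.degrees(np.arctan2(s["tcp_rot"][1][1],s["tcp_rot"][0][1])))
E
```

```text
13.9 [0.40315343 0.41040579 0.13426481] 0.52533067839465 80.4561113235147
```

play_rows(
  plan=[
    [[0, 0, -0.4, 0, 0, 0, 0.05], [0, 0, -0.4, 0, 0, 0, 0.05], [0, 0, -0.42, 0, 0, 0, 0.05], [0, 0, 0, 0, 0, -0.04, 0.05], [0, 0, 0, 0, 0, -0.04, 0.05], [0, 0, 0, 0, 0, -0.04, 0.05], [0, 0, 0, 0, 0, -0.04, 0.05], [0, 0, 0, 0, 0, -0.04, 0.05], [0, 0, 0, 0, 0, 0, 0.05], [0, 0, 0.2, 0, 0, 0.02, 0.05], [0, 0, 0.8, 0, 0, 0, 0.05], [0, 0, 0.8, 0, 0, 0, 0.05]],
  ],
)

```text
time_s: 15.1
position: [0.4032, 0.4091, 0.1632]
tcp_rot: [[-0.744, 0.669, -0.003], [0.669, 0.744, -0.001], [0.001, -0.003, -1.0]]
force: [0.4, 1.1, 0.5]
opening: 0.526
```

```bash
python3 - <<'E'
from h import *
s=read_state();print(s["time_s"],s["position"],s["opening"],np.degrees(np.arctan2(s["tcp_rot"][1][1],s["tcp_rot"][0][1])))
c=cam("wrist",s);im=capture("wrist")[:,:,::-1].copy();np.savez("w5.npz",K=c[0],R=c[1],t=c[2])
cv2.imwrite("pics/w5.png",im)
E
```

```text
15.1 [0.40320177 0.40912219 0.16324164] 0.5261014962230999 48.0333722348725
```

View pics/w5.png

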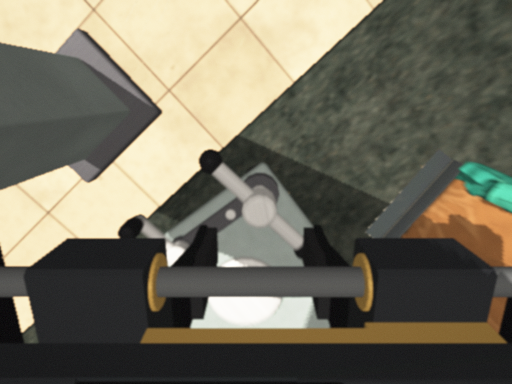

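```bash
python3 - <<'E'
from h import *
d=np.load("w5.npz");c=(d["K"],d["R"],d["t"])
a=unp(c,(210,160),.085);h=unp(c,(259,208),.099);v=h-a
print(a,h,np.hypot(*v[:2]),np.degrees(np.arctan2(v[1],v[0])))
E
```

```text
[0.35590073 0.40247292 0.085     ] [0.40421189 0.40766796 0.099     ] 0.04858967262006064 6.137595134945082
```

play_rows(
  plan=[
    [[0.4, -0.47, 0, 0, 0, 0, -1], [0.4, -0.47, 0, 0, 0, 0, -1], [0.4, -0.47, -0.2, 0, 0, 0, -1], [0.4, -0.47, -0.3, 0, 0, 0, -1], [0.4, -0.47, -0.4, 0, 0, 0, -1], [0.32, -0.45, -0.4, 0, 0, 0, -1], [0, 0, -0.4, 0, 0, 0, -1], [0, 0, -0.3, 0, 0, 0, -1], [0, 0, -0.14, 0, 0, 0, -1], [0, 0, 0, 0, 0, 0, -1]],
  ],
)

```text
time_s: 16.15
position: [0.519, 0.2696, 0.0553]
tcp_rot: [[-0.743, 0.669, -0.002], [0.669, 0.743, -0.0], [0.001, -0.002, -1.0]]
force: [-1.2, -0.2, -0.3]
opening: 0.003
```

play_rows(
  plan=[
    [[0, 0, -0.04, 0, 0, 0, -1], [0, 0, 0, 0, 0, 0, -1]],
  ],
)

```text
time_s: 16.35
position: [0.5199, 0.2705, 0.0549]
tcp_rot: [[-0.743, 0.669, 0.001], [0.669, 0.743, 0.0], [-0.001, 0.001, -1.0]]
force: [0.1, 0.0, 0.2]
opening: 0.006
```

play_rows(
  plan=[
    [[0, 0, -0.02, 0, 0, 0, -1], [0, 0, 0, 0, 0, 0, -1]],
  ],
)

```text
time_s: 16.55
position: [0.5196, 0.2705, 0.0538]
tcp_rot: [[-0.743, 0.669, 0.001], [0.669, 0.743, 0.0], [-0.0, 0.001, -1.0]]
force: [0.1, -0.1, -0.4]
opening: 0.002
```

play_rows(
  plan=[
    [[0, 0, -0.02, 0, 0, 0, -1], [0, 0, 0, 0, 0, 0, -1]],
  ],
)

```text
time_s: 16.75
position: [0.5196, 0.2704, 0.0526]
tcp_rot: [[-0.743, 0.67, 0.001], [0.67, 0.743, 0.0], [-0.0, 0.001, -1.0]]
force: [0.5, 0.1, 0.2]
opening: 0.006
```

play_rows(
  plan=[
    [[0, 0, -0.02, 0, 0, 0, -1], [0, 0, 0, 0, 0, 0, -1]],
  ],
)

```text
time_s: 16.95
position: [0.5197, 0.2704, 0.0524]
tcp_rot: [[-0.743, 0.67, 0.001], [0.67, 0.743, 0.0], [-0.0, 0.001, -1.0]]
force: [-1.8, -1.0, 6.8]
opening: 0.004
```

play_rows(
  plan=[
    [[0, 0, -0.015, 0, 0, 0, -1], [0, 0, 0, 0, 0, 0, -1], [0, 0, 0, 0, 0, 0, -1]],
  ],
)

```text
time_s: 17.25
position: [0.5197, 0.2704, 0.0524]
tcp_rot: [[-0.743, 0.67, 0.001], [0.67, 0.743, 0.0], [-0.001, 0.001, -1.0]]
force: [-2.5, -1.0, 11.3]
opening: 0.002
```

play_rows(
  plan=[
    [[0, 0, 0, 0, 0, 0, -1], [0, 0, 0, 0, 0, 0, -1], [0, 0, 0, 0, 0, 0, -1], [0, 0, 0, 0, 0, 0, -1], [0, 0, 0, 0, 0, 0, -1], [0, 0, 0, 0, 0, 0, -1], [0, 0, 0, 0, 0, 0, -1]],
  ],
)

```text
time_s: 17.95
position: [0.5197, 0.2703, 0.0524]
tcp_rot: [[-0.743, 0.67, 0.001], [0.67, 0.743, 0.0], [-0.001, 0.001, -1.0]]
force: [-3.0, 0.0, 11.6]
opening: 0.006
```

play_rows(
  plan=[
    [[0, 0, 0.3, 0, 0, 0, -1], [0, 0, 0.65, 0, 0, 0, -0.36], [0, 0, 0.65, 0, 0, 0, -0.36], [-0.56, 0.17, 0, 0, 0, 0.041, -0.36], [-0.56, 0.17, 0, 0, 0, 0.041, -0.36], [-0.56, 0.17, 0, 0, 0, 0.041, -0.36], [-0.56, 0.17, 0, 0, 0, 0.041, -0.36], [-0.56, 0.17, 0, 0, 0, 0.041, -0.36], [-0.56, 0.18, 0, 0, 0, 0, -0.36], [0, 0, 0, 0, 0, 0, -0.36], [0, 0, 0, 0, 0, 0, -0.36]],
  ],
)

```text
time_s: 19.05
position: [0.3514, 0.322, 0.1307]
tcp_rot: [[-0.996, 0.088, 0.001], [0.088, 0.996, 0.0], [-0.001, 0.0, -1.0]]
force: [0.4, -0.1, -0.1]
opening: 0.318
```

```bash
python3 - <<'E'
from h import *
d=np.load("w5.npz");c=(d["K"],d["R"],d["t"]);print("knob w5",unp(c,(132,228),.088))
s=read_state();print(s["time_s"],s["position"],s["joint_positions"],s["opening"],np.degrees(np.arctan2(s["tcp_rot"][1][1],s["tcp_rot"][0][1])))
c=cam("wrist",s);im=capture("wrist")[:,:,::-1].copy();np.savez("w6.npz",K=c[0],R=c[1],t=c[2])
for X in([.352,.322,.094],[.397,.318,.055]):
    u=proj(c,X)[0];cv2.circle(im,(int(u[0]),int(u[1])),3,(0,0,255),1);print(u)
cv2.imwrite("pics/w6.png",im)
E
```

```text
knob w5 [0.35368151 0.321025   0.088     ]
19.05 [0.35140442 0.3220121  0.13065619] [ 2.90434196e+01  2.74527627e+01  1.08200085e+02 -2.07781370e-02
  4.42982079e+01 -5.58756356e+01] 0.3178710162019636 84.93392683896946
[259.1971165  219.99788844]
[259.17691936 255.06897009]
```

View pics/w6.png

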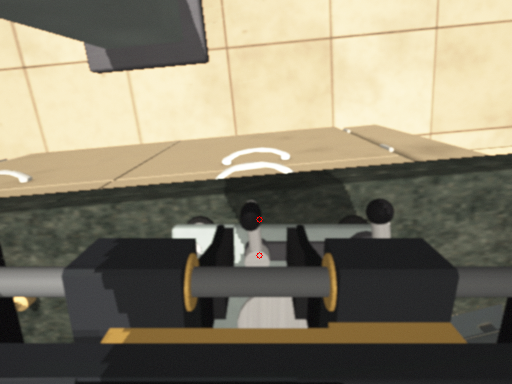

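play_rows(
  plan=[
    [[-0.02, -0.12, -0.4, 0, 0, 0, -0.36], [0, 0, -0.4, 0, 0, 0, -0.36], [0, 0, -0.36, 0, 0, 0, -0.36], [0, 0, 0, 0, 0, 0, -0.36], [0.01, -0.13, 0, 0, 0, 0.044, -0.36], [0.03, -0.13, 0, 0, 0, 0.044, -0.36], [0.04, -0.12, 0, 0, 0, 0.044, -0.36], [0.06, -0.11, 0, 0, 0, 0.044, -0.36], [0.075, -0.1, 0, 0, 0, 0.044, -0.36], [0.09, -0.09, 0, 0, 0, 0.044, -0.36], [0.1, -0.08, 0, 0, 0, 0.044, -0.36], [0.11, -0.065, 0, 0, 0, 0.044, -0.36]],
  ],
)

```text
time_s: 20.3
position: [0.3772, 0.2742, 0.0732]
tcp_rot: [[-0.523, -0.852, 0.001], [-0.852, 0.523, 0.0], [-0.001, -0.0, -1.0]]
force: [-0.7, 1.1, 0.2]
opening: 0.316
```

play_rows(
  plan=[
    [[0.12, -0.05, 0, 0, 0, 0.044, -0.36], [0, 0, 0, 0, 0, 0, -0.36]],
  ],
)

```text
time_s: 20.5
position: [0.3842, 0.2718, 0.0732]
tcp_rot: [[-0.406, -0.914, 0.002], [-0.914, 0.406, 0.001], [-0.002, -0.002, -1.0]]
force: [0.2, 0.9, -1.6]
opening: 0.319
```

play_rows(
  plan=[
    [[0.09, -0.02, 0, 0, 0, 0.033, -0.36], [0, 0, 0, 0, 0, 0, -0.36]],
  ],
)

```text
time_s: 20.7
position: [0.3877, 0.271, 0.073]
tcp_rot: [[-0.311, -0.95, 0.001], [-0.95, 0.311, 0.0], [-0.001, -0.001, -1.0]]
force: [0.3, -0.1, 0.4]
opening: 0.327
```

play_rows(
  plan=[
    [[0.06, -0.01, 0, 0, 0, 0.02, -0.36], [0, 0, 0, 0, 0, 0, -0.36]],
  ],
)

```text
time_s: 20.9
position: [0.39, 0.2705, 0.0728]
tcp_rot: [[-0.251, -0.968, 0.001], [-0.968, 0.251, 0.0], [-0.0, -0.001, -1.0]]
force: [0.1, 0.8, 0.1]
opening: 0.323
```

play_rows(
  plan=[
    [[0.05, 0, 0, 0, 0, 0.01, -0.36], [0, 0, 0, 0, 0, 0, -0.36]],
  ],
)

```text
time_s: 21.1
position: [0.3921, 0.2704, 0.0726]
tcp_rot: [[-0.22, -0.975, -0.0], [-0.975, 0.22, -0.0], [0.0, 0.0, -1.0]]
force: [-1.0, -0.5, 0.3]
opening: 0.319
```

```bash
python3 - <<'E'
from h import *
s=read_state();print(s["time_s"],s["position"],s["force"],s["moment"],s["opening"],np.degrees(np.arctan2(s["tcp_rot"][1][1],s["tcp_rot"][0][1])))
c=cam("wrist",s);im=capture("wrist")[:,:,::-1].copy();np.savez("w7.npz",K=c[0],R=c[1],t=c[2])
t=capture("top")[:,:,::-1];t=cv2.resize(t[150:250,60:320],(0,0),fx=2.6,fy=2.6,interpolation=cv2.INTER_CUBIC)
im=cv2.resize(im[100:300,100:420],(676,423));cv2.imwrite("pics/w7.png",np.vstack([im[:330],t[:,:676]]))
E
```

```text
21.1 [0.3921278  0.27042625 0.07261542] [-0.98897517 -0.50662681  0.26996336] [ 0.00691144  0.22139332 -0.02170517] 0.3193378471155428 167.27907342586732
```

View pics/w7.png

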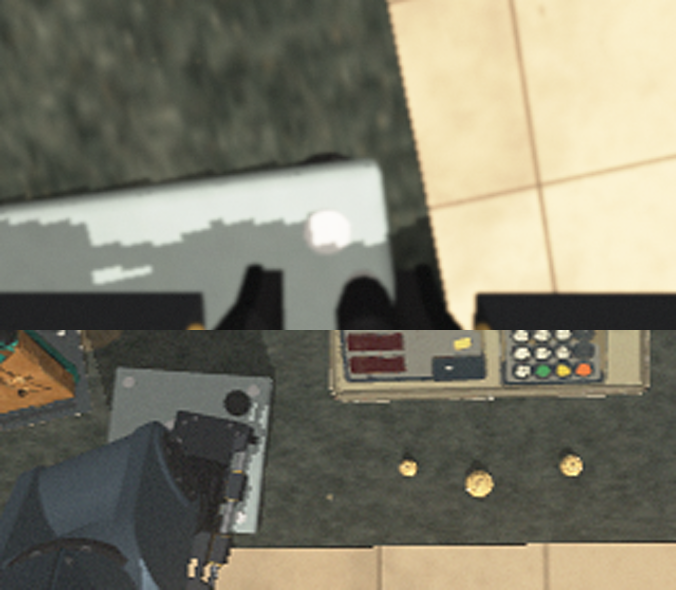

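play_rows(
  plan=[
    [[0.04, 0, 0, 0, 0, 0.01, -0.36], [0, 0, 0, 0, 0, 0, -0.36]],
  ],
)

```text
time_s: 21.4
position: [0.394, 0.2704, 0.0725]
tcp_rot: [[-0.188, -0.982, -0.0], [-0.982, 0.188, -0.0], [0.0, 0.0, -1.0]]
force: [-1.1, 0.1, 0.3]
opening: 0.321
```

play_rows(
  plan=[
    [[0.03, 0, 0, 0, 0, 0, -0.36], [0, 0, 0, 0, 0, 0, -0.36]],
  ],
)

```text
time_s: 21.6
position: [0.3955, 0.2704, 0.0724]
tcp_rot: [[-0.187, -0.982, -0.0], [-0.982, 0.187, -0.0], [0.0, 0.0, -1.0]]
force: [-0.2, -0.1, -0.1]
opening: 0.321
```

play_rows(
  plan=[
    [[0.03, 0, 0, 0, 0, 0, -0.36], [0, 0, 0, 0, 0, 0, -0.36]],
  ],
)

```text
time_s: 21.8
position: [0.3958, 0.2702, 0.0723]
tcp_rot: [[-0.187, -0.982, -0.003], [-0.982, 0.187, -0.001], [0.001, 0.003, -1.0]]
force: [-4.5, 1.9, 1.6]
opening: 0.322
```

play_rows(
  plan=[
    [[0.02, 0, 0, 0, 0, 0, -0.36], [0, 0, 0, 0, 0, 0, -0.36]],
  ],
)

```text
time_s: 22.0
position: [0.3959, 0.2701, 0.0723]
tcp_rot: [[-0.187, -0.982, -0.004], [-0.982, 0.187, -0.001], [0.002, 0.004, -1.0]]
force: [-5.9, 1.5, 2.1]
opening: 0.315
```

play_rows(
  plan=[
    [[-0.1, 0, 0, 0, 0, 0, -0.36], [-0.04, 0, 0.3, 0, 0, 0, -0.36], [0, 0, 0.8, 0, 0, 0, 0.1], [0.1, -0.3, 0.7, 0, 0, -0.043, 0.1], [0.1, -0.7, 0.3, 0, 0, -0.043, 0.1], [0.1, -0.7, 0, 0, 0, -0.043, 0.1], [0.1, -0.7, 0, 0, 0, -0.043, 0.1], [0.1, -0.8, 0, 0, 0, -0.043, 0.1], [0.1, -0.8, 0, 0, 0, -0.043, 0.1], [0.1, -0.8, 0, 0, 0, -0.043, 0.1], [0.02, -0.76, 0, 0, 0, -0.043, 0.1], [0, 0, 0, 0, 0, -0.043, 0.1]],
  ],
)

```text
time_s: 23.2
position: [0.4303, -0.0126, 0.1782]
tcp_rot: [[-0.988, -0.156, 0.006], [-0.156, 0.988, -0.004], [-0.006, -0.005, -1.0]]
force: [-0.5, 0.7, 0.4]
opening: 0.551
```

```bash
python3 - <<'E'
from h import *
s=read_state();print(s["time_s"],s["position"],s["force"],s["opening"],np.degrees(np.arctan2(s["tcp_rot"][1][1],s["tcp_rot"][0][1])))
c=cam("wrist",s);im=capture("wrist")[:,:,::-1].copy();np.savez("w8.npz",K=c[0],R=c[1],t=c[2])
for X in([.4254,-.0075,.02],[s["position"][0],s["position"][1],.02]):
    u=proj(c,X)[0];cv2.circle(im,(int(u[0]),int(u[1])),3,(0,0,255),1);print(u)
t=capture("top")[:,:,::-1];np.save("top8.npy",t);t=cv2.resize(t[150:250,75:175],(430,430),interpolation=cv2.INTER_CUBIC)
im2=np.zeros((430,800,3),np.uint8);im2[:,:370]=cv2.resize(im,(573,430))[:,100:470];im2[:,370:]=t;cv2.imwrite("pics/w8.png",im2)
E
```

```text
23.2 [ 0.43034064 -0.01258898  0.17815054] [-0.52504452  0.68838428  0.40426355] 0.5510808024004472 98.97206576459747
[265.81848992 169.5305025 ]
[259.95792692 173.53598294]
```

View pics/w8.png

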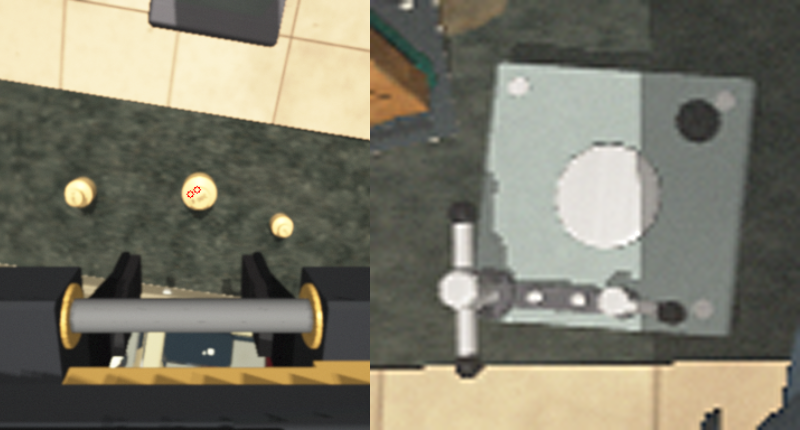

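play_rows(
  plan=[
    [[0, 0, -0.5, 0, 0, -0.04, 0.15], [0, 0, -0.8, 0, 0, 0, 0.15], [0, 0, -0.8, 0, 0, 0, 0.15], [0, 0, 0, 0, 0, 0, 0.15], [0, 0, 0, 0, 0, 0, 0.15]],
  ],
)

```text
time_s: 23.8
position: [0.4272, -0.007, 0.0724]
tcp_rot: [[-0.999, -0.045, -0.001], [-0.045, 0.999, 0.0], [0.001, 0.0, -1.0]]
force: [-0.4, -0.5, 0.6]
opening: 0.575
```

```bash
python3 - <<'E'
from h import *
s=read_state();print(s["time_s"],s["position"],s["force"],s["opening"],np.degrees(np.arctan2(s["tcp_rot"][1][1],s["tcp_rot"][0][1])))
d=np.load("w8.npz");c=(d["K"],d["R"],d["t"])
for z in(.02,.04):print("weight",unp(c,(267.2,170.6),z))
t=cam("top");q=lambda x,y:(75+(x-370)/4.3,150+y/4.3)
print("pan",unp(t,q(608,196),.048));print("knob,piv",unp(t,q(671,312),.088),unp(t,q(614,301),.058))
E
```

```text
23.8 [ 0.42717234 -0.00702901  0.07241862] [-0.38298236 -0.46093357  0.55951633] 0.5747830976960603 92.57941466130411
weight [ 0.42625576 -0.00597251  0.02      ]
weight [ 0.42166031 -0.00710225  0.04      ]
pan [0.46902077 0.32529476 0.048     ]
knob,piv [0.38688239 0.26876887 0.088     ] [0.39670931 0.316131   0.058     ]
```

play_rows(
  plan=[
    [[-0.03, 0, -0.5, 0, 0, 0, 0.15], [0, 0, -0.5, 0, 0, 0, 0.15], [0, 0, -0.32, 0, 0, 0, 0.15], [0, 0, 0, 0, 0, 0, 0.15], [0, 0, 0, 0, 0, 0, -1], [0, 0, 0, 0, 0, 0, -1], [0, 0, 0, 0, 0, 0, -1], [0, 0, 0, 0, 0, 0, -1]],
  ],
)

```text
time_s: 24.6
position: [0.4264, -0.0077, 0.0076]
tcp_rot: [[-0.999, -0.042, 0.002], [-0.042, 0.999, -0.001], [-0.002, -0.001, -1.0]]
force: [-0.7, 1.2, 9.3]
opening: 0.333
```

play_rows(
  plan=[
    [[0, 0, 0.1, 0, 0, 0, -1], [0, 0, 0.4, 0, 0, 0, -1], [0, 0, 0.8, 0, 0, 0, -1], [0, 0, 0.9, 0, 0, 0, -1], [0, 0.3, 0.3, 0, 0, 0, -1], [0.05, 0.6, 0, 0, 0, 0, -1], [0.1, 0.7, 0, 0, 0, 0, -1], [0.15, 0.8, 0, 0, 0, 0, -1], [0.15, 0.8, 0, 0, 0, 0, -1], [0.15, 0.8, 0, 0, 0, 0, -1], [0, 0, 0, 0, 0, 0, -1]],
  ],
)

```text
time_s: 25.7
position: [0.4565, 0.1966, 0.1318]
tcp_rot: [[-0.999, -0.047, 0.003], [-0.047, 0.999, 0.002], [-0.003, 0.002, -1.0]]
force: [-1.1, -0.7, -1.7]
opening: 0.328
```

```bash
python3 - <<'E'
from h import *
s=read_state();print(s["time_s"],s["position"],s["force"],s["opening"],np.degrees(np.arctan2(s["tcp_rot"][1][1],s["tcp_rot"][0][1])))
im=capture("wrist")[:,:,::-1];cv2.imwrite("pics/w9.png",im)
E
```

```text
25.7 [0.45647091 0.19656328 0.13181952] [-1.09341698 -0.72832515 -1.74333385] 0.3278884956704655 92.70817999762345
```

View pics/w9.png

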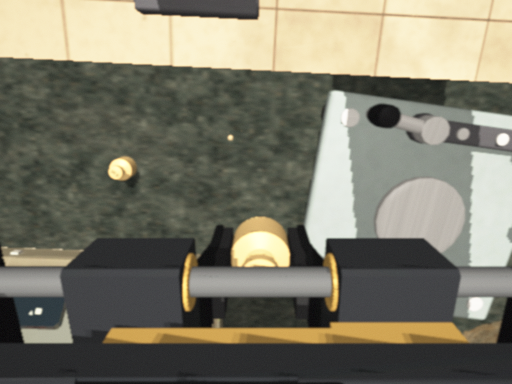

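```bash
python3 - <<'E'
from h import *
s=read_state();c=cam("wrist",s);p=s["position"];b=p[2]-.0076
im=capture("wrist")[:,:,::-1].copy()
for z,r,col in((b,.015,(0,0,255)),(b+.026,.015,(0,255,0)),(b+.04,.007,(255,0,0))):
    a=np.linspace(0,6.28,40);u=proj(c,np.c_[p[0]+r*np.cos(a),p[1]+r*np.sin(a),0*a+z])
    cv2.polylines(im,[np.int32(u*16)],True,col,1,4,4)
cv2.imwrite("pics/w10.png",cv2.resize(im[180:300,180:340],(800,600),interpolation=cv2.INTER_CUBIC))
E
```

```text
(no output)
```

View pics/w10.png

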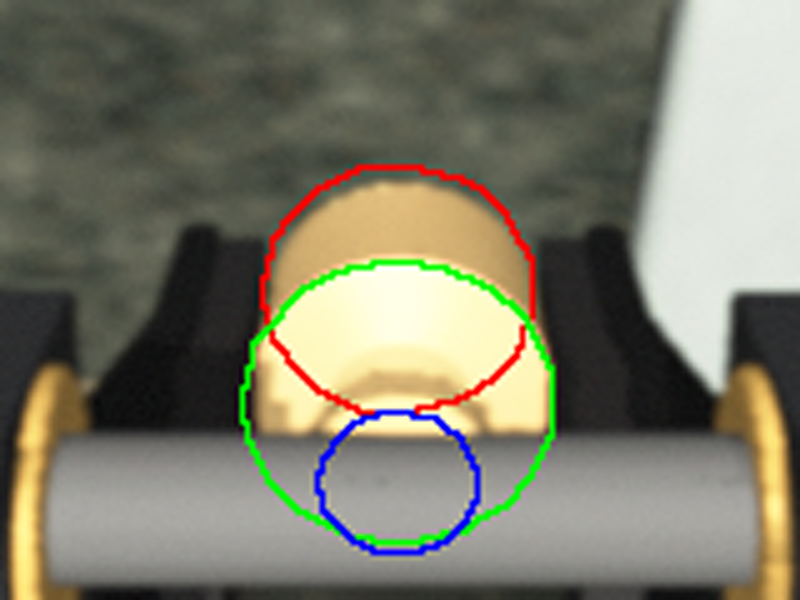

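play_rows(
  plan=[
    [[0.08, 0.6, 0, 0, 0, 0, -1], [0.08, 0.7, 0, 0, 0, 0, -1], [0.05, 0.7, 0, 0, 0, 0, -1], [0.03, 0.6, -0.2, 0, 0, 0, -1], [0, 0, -0.5, 0, 0, 0, -1], [0, 0, -0.4, 0, 0, 0, -1], [0, 0, -0.15, 0, 0, 0, -1], [0, 0, 0, 0, 0, 0, -1], [0, 0, 0, 0, 0, 0, -1]],
  ],
)

```text
time_s: 26.7
position: [0.4682, 0.3217, 0.0695]
tcp_rot: [[-0.999, -0.041, 0.0], [-0.041, 0.999, 0.0], [-0.0, 0.0, -1.0]]
force: [1.3, 0.1, -2.0]
opening: 0.325
```

play_rows(
  plan=[
    [[0.01, 0.12, 0, 0, 0, 0, -1], [0, 0, -0.1, 0, 0, 0, -1], [0, 0, -0.1, 0, 0, 0, -1], [0, 0, 0, 0, 0, 0, -1], [0, 0, 0, 0, 0, 0, -1]],
  ],
)

```text
time_s: 27.2
position: [0.4679, 0.3284, 0.0588]
tcp_rot: [[-0.999, -0.042, -0.001], [-0.042, 0.999, -0.0], [0.001, -0.0, -1.0]]
force: [0.4, -0.1, -1.9]
opening: 0.327
```

play_rows(
  plan=[
    [[0, 0, -0.03, 0, 0, 0, -1], [0, 0, 0, 0, 0, 0, -1]],
  ],
)

```text
time_s: 27.4
position: [0.4681, 0.3284, 0.0574]
tcp_rot: [[-0.999, -0.042, -0.0], [-0.042, 0.999, -0.0], [0.0, -0.0, -1.0]]
force: [0.3, 0.4, -2.3]
opening: 0.329
```

play_rows(
  plan=[
    [[0, 0, -0.02, 0, 0, 0, -1], [0, 0, 0, 0, 0, 0, -1]],
  ],
)

```text
time_s: 27.6
position: [0.4681, 0.3284, 0.0564]
tcp_rot: [[-0.999, -0.042, -0.0], [-0.042, 0.999, -0.0], [0.0, -0.0, -1.0]]
force: [-0.3, 0.1, -2.3]
opening: 0.326
```

play_rows(
  plan=[
    [[0, 0, -0.015, 0, 0, 0, -1], [0, 0, 0, 0, 0, 0, -1]],
  ],
)

```text
time_s: 27.8
position: [0.4682, 0.3285, 0.0557]
tcp_rot: [[-0.999, -0.042, 0.0], [-0.042, 0.999, 0.0], [-0.0, 0.0, -1.0]]
force: [0.3, 0.2, -1.8]
opening: 0.332
```

play_rows(
  plan=[
    [[0, 0, -0.01, 0, 0, 0, -1], [0, 0, 0, 0, 0, 0, -1]],
  ],
)

```text
time_s: 28.0
position: [0.4682, 0.3285, 0.0557]
tcp_rot: [[-0.999, -0.042, 0.0], [-0.042, 0.999, 0.0], [-0.0, 0.0, -1.0]]
force: [-0.2, -1.4, 1.6]
opening: 0.328
```

play_rows(
  plan=[
    [[0, 0, 0, 0, 0, 0, -0.25], [0, 0, 0, 0, 0, 0, -0.15], [0, 0, 0, 0, 0, 0, 0.1], [0, 0, 0, 0, 0, 0, 0.1], [0, 0, 0.2, 0, 0, 0, 0.1], [0, 0, 0.5, 0, 0, 0, 0.1], [0, 0, 0.8, 0, 0, 0, 0.1], [0, 0, 0.8, 0, 0, 0, 0.1], [-0.1, -0.8, 0.5, 0, 0, 0, 0.1], [-0.1, -0.8, 0.5, 0, 0, 0, 0.1], [0, -0.8, 0, 0, 0, 0, 0.1], [0, -0.8, 0, 0, 0, 0, 0.1]],
  ],
)

```text
time_s: 29.2
position: [0.4585, 0.1673, 0.2222]
tcp_rot: [[-0.999, -0.043, 0.004], [-0.043, 0.999, 0.0], [-0.004, 0.0, -1.0]]
force: [0.4, -0.1, -0.5]
opening: 0.549
```

play_rows(
  plan=[
    [[0, -0.8, 0, 0, 0, 0, 0.1], [0, -0.8, 0, 0, 0, 0, 0.1], [0, 0, 0, 0, 0, 0, 0.1], [0, 0, 0, 0, 0, 0, 0.1]],
  ],
)

```text
time_s: 29.6
position: [0.4583, 0.0878, 0.2209]
tcp_rot: [[-0.999, -0.039, 0.001], [-0.039, 0.999, 0.0], [-0.001, 0.0, -1.0]]
force: [-0.2, 0.5, -0.7]
opening: 0.551
```

```bash
python3 - <<'E'
from h import *
s=read_state();print(s["time_s"],s["position"],s["force"],s["opening"])
t=capture("top")[:,:,::-1];sc=capture("scene")[:,:,::-1]
a=cv2.resize(t[150:250,75:315],(800,333),interpolation=cv2.INTER_CUBIC)
b=cv2.resize(sc[130:220,160:320],(453,255),interpolation=cv2.INTER_CUBIC)
o=np.zeros((588,800,3),np.uint8);o[:333]=a;o[333:,:453]=b;cv2.imwrite("pics/end.png",o)
E
```

```text
29.6 [0.45831902 0.08780975 0.22085718] [-0.23375493  0.50319781 -0.68134872] 0.550828001122674
```

```bash
python3 - <<'E'
from h import *
c=cam("top")
def blobs(im,n):
    h=cv2.cvtColor(im,cv2.COLOR_BGR2HSV);m=cv2.inRange(h,(15,80,110),(32,255,255))[170:240,80:310]
    k,_,st,ce=cv2.connectedComponentsWithStats(m)
    for i in range(1,k):
        if st[i,4]>12: u=ce[i]+[80,170];print(n,st[i,:].tolist(),u.round(1),unp(c,u,.02).round(4),unp(c,u,.07).round(4))
blobs(cv2.imread("pics/top0.png"),"0")
t=capture("top")[:,:,::-1].copy();blobs(t,"end")
# stand shift: template of boss + lever area vs. the look after locking
a=np.load("top8.npy");g=lambda x:cv2.cvtColor(np.ascontiguousarray(x),cv2.COLOR_BGR2GRAY)
r=cv2.matchTemplate(g(t[155:235,90:175]),g(a[165:225,100:165]),cv2.TM_CCOEFF_NORMED);print(cv2.minMaxLoc(r))
E
```

```text
0 [195, 28, 9, 8, 55] [279.3 201.7] [ 0.4461 -0.1119  0.02  ] [ 0.4408 -0.1095  0.07  ]
0 [133, 30, 8, 6, 34] [216.5 202.7] [0.4467 0.0759 0.02  ] [0.4413 0.0702 0.07  ]
0 [159, 34, 11, 10, 83] [243.9 208.7] [ 0.427  -0.0058  0.02  ] [ 0.4224 -0.008   0.07  ]
0 [59, 63, 77, 7, 408] [178.1 236.4] [0.3483 0.1901 0.02  ] [0.3472 0.1794 0.07  ]
0 [136, 63, 6, 5, 13] [218.5 234.8] [0.3508 0.0703 0.02  ] [0.3495 0.0648 0.07  ]
0 [142, 62, 88, 8, 442] [268.7 235.5] [ 0.3462 -0.0783  0.02  ] [ 0.3452 -0.0774  0.07  ]
end [0, 0, 8, 7, 31] [ 83.  173.2] [0.5435 0.4802 0.02  ] [0.5339 0.457  0.07  ]
end [195, 28, 9, 8, 54] [279.1 201.6] [ 0.4464 -0.1111  0.02  ] [ 0.4411 -0.1088  0.07  ]
end [133, 31, 8, 5, 29] [216.5 202.7] [0.4465 0.076  0.02  ] [0.4411 0.0702 0.07  ]
end [120, 63, 10, 7, 43] [204.  236.3] [0.3471 0.1133 0.02  ] [0.346 0.106 0.07 ]
end [187, 62, 5, 8, 24] [269.2 235.3] [ 0.3468 -0.0797  0.02  ] [ 0.3457 -0.0787  0.07  ]
(-0.1377754956483841, 0.5089964866638184, (20, 0), (0, 9))
```

play_rows(
  plan=[
    [[0, -0.8, 0.3, 0, 0, 0, 0.1], [0, -0.8, 0, 0, 0, 0, 0.1], [0, -0.8, 0, 0, 0, 0, 0.1], [0, -0.8, 0, 0, 0, 0, 0.1], [0, -0.8, 0, 0, 0, 0, 0.1], [0, -0.8, 0, 0, 0, 0, 0.1], [0, 0, 0, 0, 0, 0, 0.1], [0, 0, 0, 0, 0, 0, 0.1]],
  ],
)

```text
time_s: 30.55
position: [0.4583, -0.151, 0.235]
tcp_rot: [[-0.999, -0.042, -0.001], [-0.042, 0.999, 0.001], [0.001, 0.001, -1.0]]
force: [-0.2, 0.5, -0.5]
opening: 0.55
```

```bash
python3 - <<'E'
from h import *
c=cam("top");t=capture("top")[:,:,::-1].copy();cv2.imwrite("pics/end2.png",t)
h=cv2.cvtColor(t,cv2.COLOR_BGR2HSV);m=cv2.inRange(h,(13,60,90),(35,255,255))[170:230,95:240]
k,_,st,ce=cv2.connectedComponentsWithStats(m)
for i in range(1,k):
    if st[i,4]>8: u=ce[i]+[95,170];print(st[i].tolist(),u.round(1),unp(c,u,.075).round(4),unp(c,u,.02).round(4))
a=np.load("top8.npy");g=lambda x:cv2.cvtColor(np.ascontiguousarray(x),cv2.COLOR_BGR2GRAY)
r=cv2.matchTemplate(g(t[155:235,90:175]),g(a[165:225,100:165]),cv2.TM_CCOEFF_NORMED);print(cv2.minMaxLoc(r))
r=cv2.matchTemplate(g(t[155:190,120:175]),g(a[163:185,140:165]),cv2.TM_CCOEFF_NORMED);print("boss",cv2.minMaxLoc(r))
s=capture("scene")[:,:,::-1];q=cam("scene");u=proj(q,[[.468,.3285,.048],[.468,.3285,.068],[.468,.3285,.088]]);print(u.round(1))
hs=cv2.cvtColor(np.ascontiguousarray(s),cv2.COLOR_BGR2HSV);x,y=u[1].astype(int);ms=cv2.inRange(hs,(13,60,90),(35,255,255))[y-20:y+20,x-20:x+20]
ys,xs=np.nonzero(ms);print(len(xs),xs.min()+x-20,xs.max()+x-20,ys.min()+y-20,ys.max()+y-20)
E
```

```text
[92, 0, 53, 8, 338] [213.1 172.9] [0.5271 0.0793 0.075 ] [0.5374 0.0861 0.02  ]
[27, 20, 12, 11, 101] [127.3 195. ] [0.4673 0.3249 0.075 ] [0.4745 0.3439 0.02  ]
[118, 30, 8, 7, 41] [216.5 202.8] [0.4403 0.0698 0.075 ] [0.4462 0.0761 0.02  ]
(0.09070715308189392, 0.8431439995765686, (0, 12), (10, 10))
boss (-0.25426873564720154, 0.8737456798553467, (13, 13), (20, 8))
[[199.4 164.1]
 [198.8 160.1]
 [198.3 156. ]]
249 183 217 140 165
```

```bash
python3 -c "
from rig import *
print(read_state()['time_s']);print(hand_in())"
```

```text
30.65
the job is handed in; nothing more can be done
None
```

I turned the screw foot down until the stand was level, pressed the boss, locked the clamp lever and set the largest weight on the pan. The job was handed in at 30.7 s.

- **Levelling:** The bar turned clockwise about 250° in all. I stopped at about 235° for a test press, and the boss still gave about 0.3 mm. I then turned it about 14° more and let go.
- **Proof press:** I pressed the boss at about 11 N for roughly 0.8 s. It moved only about 0.2 mm. The screw angle itself was only inferred, at about 0.1–0.3 rad short of zero, inside the ±0.9 rad where it stands firm.
- **Lever:** I pushed it round until it met its stop, with the force rising to about 6 N. The top view put it pointing right along the front edge, at about 258° against 257.8° expected.
- **Weight:** It went onto the pan with light contact. The last top image puts it about 2–3 mm from the pan's middle, and its outline matches an upright weight.
- **Other things:** The stand had not moved between locking the lever and the end. Both small weights were where they started, within about 1 mm. I did not measure the notebook again, but the arm never went near it.

Three checks were weaker than I wanted:
- The 12-picture limit ran out before the final view, so the last checks were numerical.
- The scene-camera colour check on the weight was inconclusive because other brown pixels got in.
- The wrist read 9 N upward while gripping the weight, which I did not explain; the weight came up straight.

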